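# Thread the spring over the damper rod

## Robot

A 6-joint arm with a two-finger parallel gripper is mounted at the origin on the work surface. World frame = base frame: x ahead of the robot, y to its left, z up, the work surface at z = 0. Lengths are in mm, angles in degrees, forces in N, time in s.
With the tool pointing down it reaches from about 325 to 925 mm from the base axis. Payload 3.1 kg.
Tool frame: the origin (TCP) lies at the very end of the fingers, on their centre line; the grasp point (between the pads) lies grasp_offset behind it (grasp_offset is the distance from the TCP to the grasp point, in mm); z points along the fingers, y is the line along which they close (so a half turn about z gives the same grasp; the last joint's range is limited). The gripper opens to 85 mm and grips with 20 to 120 N. Pads are 22 mm wide; open, the fingers measure 114 mm over their backs; the gripper's body (76 mm by 85 mm) begins 54 mm behind the grasp point. The pads swing forward as they close: fully open they stand 13 mm farther back than shut.
Start: joints at [-71.631, 12.427, 92.441, -0, 75.132, -6.429], TCP at [262.156, -567.374, 231.3] pointing down, gripper open.
Joint ranges: [-157.48, 157.48], [-44.54, 120.13], [17.64, 146.25], [-64.5, 244.5], [7.68, 150.69], [-147.95, 147.95]. Speed limits (degrees/s): [159.86, 159.86, 180, 180, 180, 180].

## Interface

Orientations are given as [roll, pitch, yaw] about the fixed x, y, z axes, in that order (R = Rz(yaw) Ry(pitch) Rx(roll)).
In Python, from station import * gives the robot as it stands. Calls block until the motion is done:
- goto(position, orientation): joint-space move of the TCP to a pose.
- move_l(position, attitude=None, speed=150): straight line of the TCP; attitude=None keeps the orientation; speed is the mean speed in mm/s.
- move_j(angles): joint-space move.
- grip(opening, squeeze=None): finger opening in mm; squeeze is the grip in N (None keeps the last); returns when the fingers have stopped.
- wait(seconds).
- solve_ik(position, orientation): joint angles nearest the present ones, or None.
- get_obs(): the state.
- get_image(name): name is "scene" or "side" or "wrist"; returns the picture (400x640x3 uint8, red, green, blue); there is no depth.
- get_calibration(name): a dict with "fx", "fy", "cx", "cy" (pixels), "R" (3x3) and "t" (3): a world point X has camera coordinates R X + t; the wrist camera has in their place "mount" (4x4, takes a point from camera to tool coordinates, whose origin is the TCP and whose axes are the flange's). Camera axes: x right, y down, z forward; pixel columns grow to the right and rows downward; lengths in mm; the calibration is good to about 2 mm. A picture is of the moment at which its call begins: read the wrist's pose just before it. get_calibration takes no time and is no camera call.
A pose or a line that the arm cannot do raises Unreachable and nothing moves.
- sign_off(): hands the job in; it is judged then, once.
Trained networks look in the newest picture that a camera, given by its name, has taken for a name from the list of things; names that differ only in an ending like _2 or _b are one class to them, and where a whole thing is asked for, a point or a joint stands for the part that bears it (a point fixed in the world has none). Each returns a list of dicts, best first, with "score" (0 to 1); they miss things now and then, are a little off and sometimes report something else, mostly with a low value. They report only what shows in the picture. A call takes as long as a camera call. They do not tell look-alikes from the thing itself.
- spot_in(name, camera): "extent" ([centre column, centre row, width, height] in pixels, round what is visible of it).
- regions_of(name, camera): "region" (400x640 bool, what is visible of it) and "extent" ([centre column, centre row, width, height] in pixels, round what is visible of it).
The state is a dict: "t": time; "joint_pos": joint angles; "qvel": joint speeds; "effort": joint torques, N m; "tcp_pos": TCP position; "ee_rot": TCP orientation; "wrist_force": force on the tool from outside, world axes, zero at the start; "moment": the same for the moment, N m; "grip_width": finger opening in mm; "grip_force": force on a finger pad.
Only numpy, scipy, OpenCV 4.12 (cv2) and the standard library are available. Lean on these libraries where they do the work, as an engineer would, in place of code of your own. Each camera call takes 0.05 s, during which the arm holds its last target. There are 200 camera calls.

## Task

The motorbike damper stands clamped in the vise with its rod end up. Take the large coil spring and thread it, bent-in wire end down, over the rod end; where that end snags on one of the two slotted guide collars, twist the spring a little under light pressure until it slips through the slot, and bring it fully home on the perch. Be gentle: never squash the coils shut. Leave the other things on the bench where they are, and let go of the spring at the end.

Things in the scene. Friction and masses are not known exactly. Their poses are not given: they have to be found in the camera images.
- spring: Large compression spring of dark steel wire, standing: outside diameter 38 mm, inside 30, wire 4, length 80 mm, about 90 g. Origin on its axis, 80 mm below its top (its underside while not squashed); z up along the axis. At the bottom the wire end is bent straight inward (the tang); x points from the axis towards the tang. A leg at the top stands out 9 mm from the coils, straight above the tang.
- spring_grip (a point): On the spring's axis 64 mm above its origin: a good level to grip. The upper half (40 to 80 mm above the origin) is stiff, the lower half gives: pushed down, the spring yields 1.25 mm per N (0.8 N per mm) and its coils are shut at 15 mm (12 N).
- spring_foot (a point): Centre of the underside of the spring's lowest coil, on its axis (nears the top when the spring is squashed).
- tang (a point): Middle of the bent-in tang at the spring's bottom: 11 mm from the axis, 2 mm above the underside. The tang is the flattened wire end, 3 mm wide and 4 mm high with square edges, and reaches in to 8 mm from the axis.
- vise: Low blue bench vise, fixed, 170 mm long (x), 100 mm wide (y), jaws 70 mm high, screw and cross bar to -x, reaching 110 mm from the middle. It grips a black damper body, 36 mm across, whose steel rod, 12 mm across, stands upright on the vise's z axis. Origin on the bench below the rod; z up. The rod carries a perch and two slotted brass guide collars.
- perch (a point): Middle of the top face of the damper's aluminium perch, a flat disc 52 mm across, 85 mm above the bench, on the rod's axis: the spring's underside must end up on it.
- rod_tip (a point): Top of the rod, 157 mm above the bench, 72 mm above the perch; bevelled.
- collar_hi (a point): On the rod's axis at the top of the upper brass collar (25 mm across, 8 mm thick, top 55 mm above the perch). It has one radial slot, 34 degrees wide and deep to the rod; the tang passes there with 0.1 rad to spare either way and catches elsewhere. The slot's direction is not measured: its middle lies between 0.75 rad clockwise and 0.15 rad counter-clockwise (from above) of the vise's x axis.
- collar_lo (a point): On the rod's axis at the top face of the lower collar, like the upper one (8 mm thick, top 25 mm above the perch). Its slot is not measured either: its middle lies somewhere 0.35 to 0.95 rad counter-clockwise (from above) of the upper slot's. Between the collars and below them the spring turns freely.
- small_spring: Bystander: a shorter, narrower spring (45 mm long, 24 mm across), standing. Origin at its underside.
- spray_can: Bystander: spray can, 66 mm across, 190 mm high. Origin at its underside.
- cleaner_bottle: Bystander: white bottle, 80 mm across, 200 mm high. Origin at its underside.
- tape_roll: Bystander: roll of tape lying flat, 90 mm across, 24 mm high.
- spanner: Bystander: spanner, 160 mm long, lying.
- bearing: Bystander: ball bearing ring, 42 mm across, 12 mm high.
- screwdriver: Bystander: screwdriver, 200 mm long, lying.
- socket: Bystander: small steel socket, 24 mm across, 30 mm high, standing.
There are look-alikes about, which are no part of the job. What is shaped like the vise but green is not meant.

How it is judged (in metres and radians):
On the way, in this order (a step that is already met when the one before it is completed fails the run):
1. the spring's lower end has passed through the upper guide collar, round the rod (z of spring_foot in the frame of perch between 0.01 and 0.041 m and horizontal distance between spring_foot and perch below 0.006 m), for 0.05 s.
2. the spring's lower end has passed through the lower guide collar and sits on the perch (z of spring_foot in the frame of perch below 0.004 m and horizontal distance between spring_foot and perch below 0.006 m), for 0.2 s.
At the end, for the whole second after the job is handed in: The spring stands round the rod, its underside within 4 mm of the perch and within 6 mm of the rod's axis, upright within 0.12 rad, not squashed (under 4 mm), at rest and released (all of step 2 and angle between spring's own z axis and vertical below 0.12 rad and linear speed of spring below 0.02 m/s and z of spring_foot in the frame of spring below 0.004 m); the robot touches nothing.
It fails at once if the coils are squashed shut (more than 13.5 mm of the spring's 15 mm give) (z of spring_foot in the frame of spring above 0.0135 m).
It fails at once if a bystander is shifted by more than 40 mm (distance of any of small_spring, spray_can, cleaner_bottle, tape_roll, spanner, bearing, screwdriver, socket from where it was at the start of the episode above 0.04 m).
It also fails if it takes over 72 s, if anything falls off the work surface, if the arm or the gripper's body presses on something with over 40 N, if the wrist force passes 120 N, or if a joint passes its speed limit or range.

## Working session

There is one attempt and no reset: what is moved stays moved. The work goes in short steps, each a Python script; the robot and the scene stay as the last script left them, time stands still between calls to the robot, and variables do not carry over. Pictures are saved under pics/ and viewed, at most 10 in all, crops included, and the job is handed in when it is done.

```bash
mkdir -p pics; python3 - <<'E'
from station import *
import cv2, numpy as np
o=get_obs(); print({k:np.round(v,3).tolist() for k,v in o.items()})
ims=[]
for c in ["scene","side"]:
    im=get_image(c); cv2.imwrite(f"pics/{c}0.png",im[:,:,::-1]); ims.append(im)
    for n in ["spring","vise"]:
        for r in spot_in(n,c): print(c,n,round(r["score"],2),np.round(r["extent"],1))
    k=get_calibration(c); print(c,{a:np.round(b,3).tolist() for a,b in k.items()})
print(get_calibration("wrist"))
try: print(grasp_offset)
except Exception as e: print(e)
E
ls
```

```text
{'t': 0.0, 'joint_pos': [-71.63, 12.479, 92.532, -0.002, 75.13, -6.428], 'qvel': [-0.037, 0.002, -0.032, -0.079, 0.075, -0.02], 'effort': [0.0, -39.684, -30.385, -0.0, 0.01, -0.0], 'tcp_pos': [261.89, -566.564, 229.918], 'ee_rot': [-179.86, -0.014, 24.798], 'wrist_force': [0.826, -0.388, -0.671], 'moment': [-0.031, 0.015, 0.001], 'grip_force': 0.0, 'grip_width': 85.34}
scene spring 0.51 [417.8 220.1  16.3  23.9]
scene vise 0.88 [234.1 140.2  50.5  56.1]
scene vise 0.75 [309.5 205.9  56.8  61. ]
scene vise 0.75 [310.2 149.1  57.9  54.9]
scene {'fx': 450.041, 'fy': 450.041, 'cx': 318.865, 'cy': 201.146, 'R': [[-0.322, 0.947, -0.002], [0.756, 0.255, -0.603], [-0.571, -0.196, -0.798]], 't': [304.115, -319.642, 1732.26]}
side spring 0.83 [265.8 307.4  24.1  37.7]
side spring 0.5 [322.3 204.3  73.8  70.3]
side vise 0.98 [401.6 212.9  46.4  66.3]
side vise 0.69 [410.7 157.1  40.6  56.2]
side vise 0.67 [322.2 205.6  75.2  68.4]
side {'fx': 383.918, 'fy': 383.918, 'cx': 314.999, 'cy': 196.714, 'R': [[-0.885, -0.466, 0.001], [-0.3, 0.568, -0.766], [0.357, -0.678, -0.642]], 't': [396.458, 310.834, 769.809]}
{'fx': 305.7861907784476, 'fy': 305.7861907784476, 'cx': 319.7449152056115, 'cy': 195.8082849905693, 'mount': array([[-7.89829092e-04, -9.50206217e-01, -3.11620798e-01,
         7.90956039e+01],
       [ 9.99999653e-01, -6.68462557e-04, -4.96281190e-04,
         5.22313398e-01],
       [ 2.63262637e-04, -3.11621082e-01,  9.50206416e-01,
        -1.42229713e+02],
       [ 0.00000000e+00,  0.00000000e+00,  0.00000000e+00,
         1.00000000e+00]])}
18.700000000000003
pics
```

View pics/scene0.png

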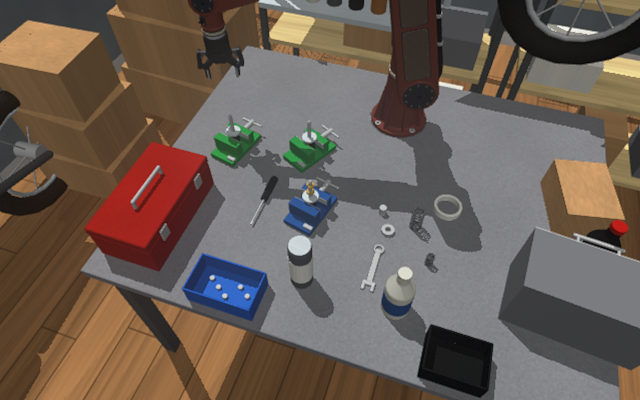

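View pics/side0.png

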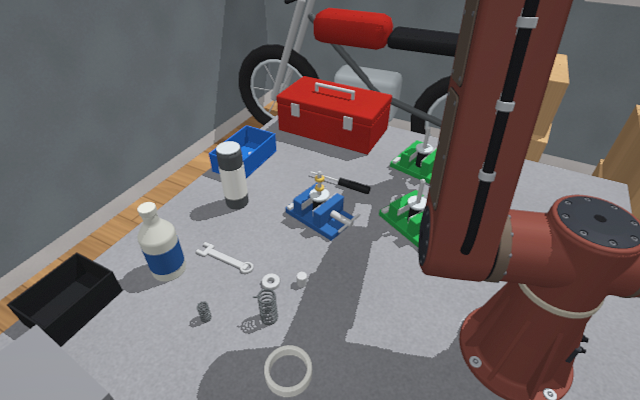

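The target is the blue vise, at scene (310,205) and side (320,205). The large spring is at scene (418,222) and side (266,307). I'll triangulate both, then look from close by.

```bash
cat > h.py <<'E'
from station import *
import cv2, numpy as np
from scipy.spatial.transform import Rotation as Ro
def P(c):
    k=get_calibration(c); return np.array([[k['fx'],0,k['cx']],[0,k['fy'],k['cy']],[0,0,1]])@np.c_[k['R'],k['t']]
def tri(a,b,Pa=None,Pb=None):
    Pa=P('scene') if Pa is None else Pa; Pb=P('side') if Pb is None else Pb
    X=cv2.triangulatePoints(Pa,Pb,np.float64(a),np.float64(b)); return (X[:3]/X[3]).ravel()
def Rt(e): return Ro.from_euler('xyz',e,degrees=True).as_matrix()
K=get_calibration('wrist'); M=K['mount']
def Pw(o):
    T=np.eye(4); T[:3,:3]=Rt(o['ee_rot']); T[:3,3]=o['tcp_pos']; E=np.linalg.inv(T@M)
    return np.array([[K['fx'],0,K['cx']],[0,K['fy'],K['cy']],[0,0,1]])@E[:3]
def proj(Pm,X): q=Pm@np.append(X,1); return q[:2]/q[2]
def ray_z(Pm,uv,z):  # intersect pixel ray with the plane at height z
    A=Pm[:,:3]; C=-np.linalg.solve(A,Pm[:,3]); d=np.linalg.solve(A,np.append(uv,1.)); return C+d*(z-C[2])/d[2]
def look(X,d,e):   # TCP position so that the wrist camera looks at X from distance d
    return np.array(X)-Rt(e)@(M@np.array([0,0,d,1]))[:3]
def shot(name):
    o=get_obs(); im=get_image('wrist'); cv2.imwrite(f'pics/{name}.png',im[:,:,::-1]); return o,im
E
python3 - <<'E'
from h import *
print('spring',tri((417.8,222),(266.,307.4)))
print('tip',tri((311,181),(319,173)))
print('bar',tri((336,187),(350,222)))
for n,c in [('spray_can',((300,238),(230,147))),('bottle',((405,272),(150,210))),('smallsp',((431,260),(204,311))),('tape',((448,207),(288,370))),('bearing',((388,230),(271,281))),('socket',((383,210),(301,279)))]: print(n,tri(*c))
E
```

```text
spring [479.46932965 165.2180475   35.19925461]
tip [ 524.44152193 -167.16860358  155.13333034]
bar [ 428.18062125 -123.5021469    48.35412404]
spray_can [ 751.20937343 -114.5923556   198.40648806]
bottle [754.99217131 161.27232774 192.94017154]
smallsp [594.5832534  228.81213672  25.85650967]
tape [375.48267405 248.08144208  14.35349589]
bearing [520.12942644  84.33910064   7.90075272]
socket [457.11874433  52.09265376  17.3996244 ]
```

```bash
python3 - <<'E'
from h import *
tip=np.array([524.4,-167.2,0]); 
for p in (0,15,25,32):
  for y in (-60,-40,-20):
    for d in (200,):
      e=[180,p,y]; q=solve_ik(look(tip+[0,0,125],d,e),e); print(p,y,None if q is None else np.round(q,0), np.round(look(tip+[0,0,125],d,e)))
for y in range(-180,180,30):
    for s,X in (('sp',[479.5,165.2,45+30]),('vi',[524,-167,160])):
        q=solve_ik(X,[180,0,y]); print(s,y,None if q is None else np.round(q,0))
E
```

```text
0 -60 [-24.   5. 107.  -0.  68. 126.] [ 516. -152.  173.]
0 -40 [-24.   5. 108.  -0.  68. 106.] [ 512. -156.  173.]
0 -20 [-25.   5. 108.  -0.  68.  85.] [ 509. -161.  173.]
15 -60 [-29.  14.  98.   8.  81. 119.] [ 523. -164.  176.]
15 -40 [-27.  15.  96.   3.  83. 102.] [ 522. -164.  176.]
15 -20 [-24.  16.  96.  -1.  83.  86.] [ 521. -165.  176.]
25 -60 [-32.  21.  92.  12.  90. 116.] [ 527. -171.  175.]
25 -40 [-28.  23.  89.   5.  93. 101.] [ 529. -170.  175.]
25 -20 [-24.  24.  88.  -2.  94.  86.] [ 529. -169.  175.]
32 -60 [-33.  25.  88.  14.  96. 115.] [ 530. -177.  174.]
32 -40 [-29.  28.  84.   6. 100. 101.] [ 533. -174.  174.]
32 -20 [-24.  29.  82.  -2. 101.  86.] [ 535. -171.  174.]
sp -180 [ 11.   9. 115.   0.  56. -79.]
vi -180 [ -25.    8.  106.    0.   66. -115.]
sp -150 [  11.    9.  115.    0.   56. -109.]
vi -150 [ -25.    8.  106.    0.   66. -145.]
sp -120 [  11.    9.  115.    0.   56. -139.]
vi -120 None
sp -90 None
vi -90 None
sp -60 None
vi -60 [-25.   8. 106.  -0.  66. 125.]
sp -30 [ 11.   9. 115.  -0.  56. 131.]
vi -30 [-25.   8. 106.  -0.  66.  95.]
sp 0 [ 11.   9. 115.  -0.  56. 101.]
vi 0 [-25.   8. 106.  -0.  66.  65.]
sp 30 [ 11.   9. 115.  -0.  56.  71.]
vi 30 [-25.   8. 106.  -0.  66.  35.]
sp 60 [ 11.   9. 115.  -0.  56.  41.]
vi 60 [-25.   8. 106.  -0.  66.   5.]
sp 90 [ 11.   9. 115.  -0.  56.  11.]
vi 90 [-25.   8. 106.   0.  66. -25.]
sp 120 [ 11.   9. 115.   0.  56. -19.]
vi 120 [-25.   8. 106.   0.  66. -55.]
sp 150 [ 11.   9. 115.   0.  56. -49.]
vi 150 [-25.   8. 106.   0.  66. -85.]
```

```bash
python3 - <<'E'
from h import *
import pickle
tip=np.array([524.4,-167.2,0]); D={}
for n,X,d,e in [('va',tip+[0,0,125],250,[180,30,-60]),('vb',tip+[0,0,125],250,[180,30,-10]),('vt',tip+[0,0,140],250,[180,0,-25]),
                ('sa',np.array([479.5,165.2,80]),250,[180,0,30]),('sb',np.array([479.5,165.2,80]),250,[180,0,120])]:
    goto(look(X,d,e),e); wait(.3); o,im=shot(n); D[n]=o; print(n,o['t'],np.round(o['tcp_pos']),np.round(o['ee_rot'],1))
pickle.dump(D,open('D.pkl','wb'))
c=[cv2.resize(cv2.imread(f'pics/{n}.png')[100:300,220:420],(400,400),interpolation=cv2.INTER_CUBIC) for n in ('va','vb')]
c2=[cv2.imread(f'pics/{n}.png')[100:300,187:453] for n in ('vt','sa','sb')]
cv2.imwrite('pics/m1.png',np.vstack([np.hstack(c),np.hstack(c2+[np.zeros((200,2,3),np.uint8)])]))
E
```

```text
va 2.4333 [ 548. -208.  208.] [-180.   30.  -60.]
vb 3.425 [ 570. -176.  208.] [180.   30.  -10.2]
vt 4.35 [ 524. -167.  234.] [ 1.8e+02  1.0e-01 -2.5e+01]
sa 5.9833 [479. 164. 175.] [180.   -0.   29.9]
sb 7.7333 [480. 164. 175.] [-180.   -0.  120.]
```

View pics/m1.png

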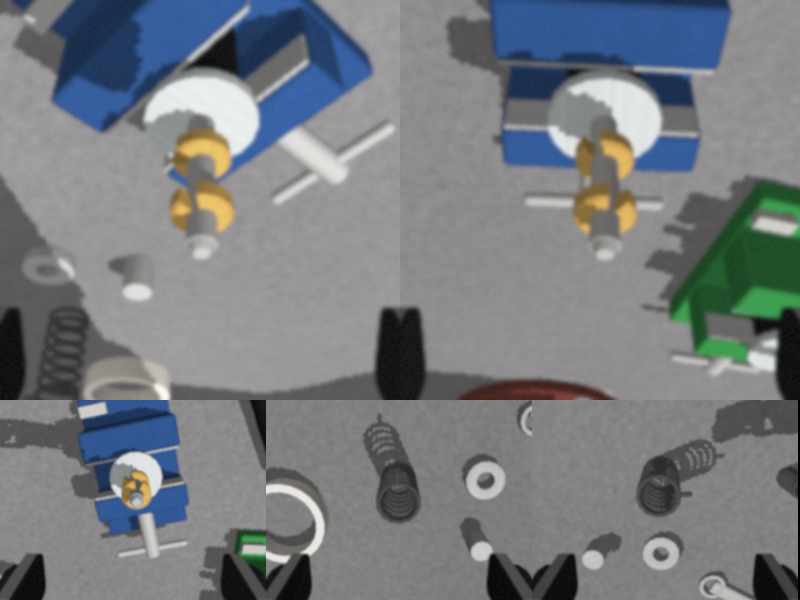

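The top row shows the collars from the vise's +x side. The bottom row shows the spring, with its leg visible at the right of the last tile near (690,493). I'll zoom in on these details.

```bash
python3 - <<'E'
from h import *
import pickle
D=pickle.load(open('D.pkl','rb'))
def crop(n,cu,cv,w,h):
    im=cv2.imread(f'pics/{n}.png'); print(n,'origin',cu-w//2,cv-h//2); return cv2.resize(im[cv-h//2:cv+h//2,cu-w//2:cu+w//2],None,fx=400/w,fy=300/h,interpolation=cv2.INTER_CUBIC)
a=crop('va',320,188,80,60); b=crop('vb',322,188,80,60); c=crop('sa',320,195,80,60); d=crop('sb',318,195,80,60)
cv2.imwrite('pics/m2.png',np.vstack([np.hstack([a,b]),np.hstack([c,d])]))
for n in D:
  print(n, 'tip est',np.round(proj(Pw(D[n]),[524.4,-167.2,157]),1), 'spr', np.round(proj(Pw(D[n]),[479.5,165.2,80]),1))
E
```

```text
va origin 280 158
vb origin 282 158
sa origin 280 165
sb origin 278 165
va tip est [321.2 228.5] spr [244.5 300. ]
vb tip est [320. 228.] spr [ 46.1 226.3]
vt tip est [321.8 204.6] spr [ 83.4 326.1]
sa tip est [758.9 400.1] spr [320.4 196.4]
sb tip est [179.4 552.8] spr [321.5 196.4]
```

View pics/m2.png

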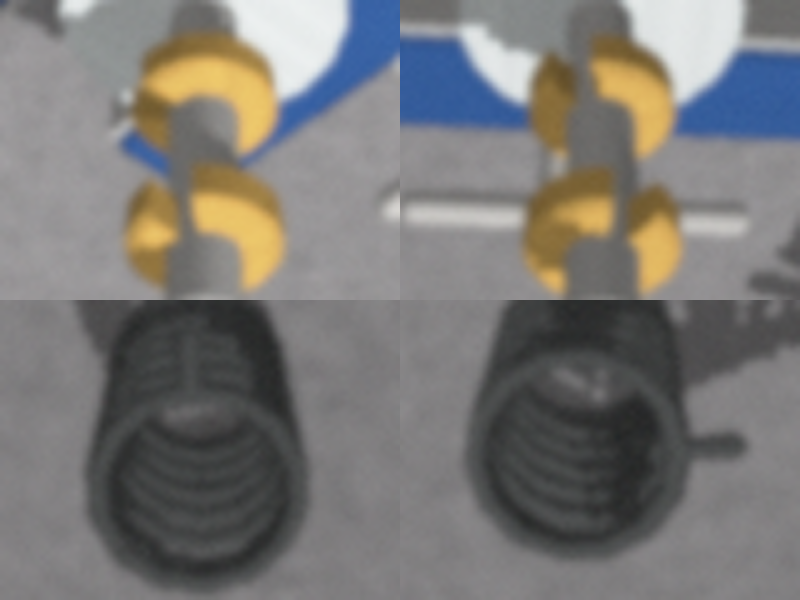

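Both slots show. In the left view (yaw -60) the upper slot is at (180,205). In the right view (yaw -10) the upper slot is at (625,205) and the lower at (582,80). The spring's leg points along image-right in the lower right tile. I'll fit the rod and slots with a rendered slice model, and locate the spring.

```bash
cat > fit.py <<'E'
from h import *
import pickle
from scipy.optimize import differential_evolution
D=pickle.load(open('D.pkl','rb'))
S=4
def render(Pm,box,x,y,ah,al):
    u0,v0,w,h=box; m=np.zeros((h*S,w*S),np.uint8)
    def fill(pts,val):
        q=(Pm@np.c_[pts,np.ones(len(pts))].T); q=(q[:2]/q[2]).T
        cv2.fillPoly(m,[np.int32(np.round(((q+.5-[u0,v0])*S-.5)*16))],val,shift=4)
    t=np.linspace(0,2*np.pi,40)
    for z in np.arange(85,157.1,1.):
        a=ah if 132<=z<=140 else al if 102<=z<=110 else None
        if a is not None:
            s=a+np.linspace(np.radians(17),2*np.pi-np.radians(17),50)
            fill(np.vstack([np.c_[x+12.5*np.cos(s),y+12.5*np.sin(s),0*s+z],[[x,y,z]]]),255)
        r=6 if z<155 else 5
        fill(np.c_[x+r*np.cos(t),y+r*np.sin(t),0*t+z],0)
    return cv2.resize(m,(w,h),interpolation=cv2.INTER_AREA)/255.
for n in ('va','vb','vt'):
    im=cv2.imread(f'pics/{n}.png').astype(float); Pm=Pw(D[n])
    c=proj(Pm,[524.4,-167.2,130]).astype(int); box=(c[0]-35,c[1]-35,70,70)
    I=im[c[1]-35:c[1]+35,c[0]-35:c[0]+35]
    g=np.clip((I[:,:,2]-I[:,:,0])/np.maximum(I[:,:,2],30)/0.6,0,1)
    f=lambda p:((render(Pm,box,p[0],p[1],p[2],p[3])-g)**2).sum()
    r=differential_evolution(f,[(516,532),(-176,-158),(-1.5,0.1),(-1.2,1.2)],seed=1,maxiter=40,popsize=8,polish=False)
    print(n,np.round(r.x[:2],1),np.round(np.degrees(r.x[2:]),1),round(r.fun,1),round((g**2).sum(),1))
E
python3 fit.py; python3 - <<'E'
from h import *
import pickle
D=pickle.load(open('D.pkl','rb'))
pb=Pw(D['sb']); c=ray_z(pb,(278+578/5-80,165+152/5),80); l=ray_z(pb,(278+742/5-80,165+145/5),78)
print('sb',c,l,np.degrees(np.arctan2(*(l-c)[1::-1])))
ps=Pw(D['sa']); c=ray_z(ps,(280+198/5,165+190/5),80); print('sa',c)
E
```

```text
va [ 526.4 -169. ] [-36.7  67.8] 87.4 683.7
vb [ 524.9 -168.9] [-33.7  17.3] 80.6 655.7
vt [ 526. -169.] [-37.3  17.5] 80.1 464.5
sb [473.48038975 162.76858068  80.        ] [496.55602987 176.70659088  78.        ] 31.132564841574077
sa [474.24361487 162.91673182  80.        ]
```

Results so far:
- Rod at about (525.8, -169).
- Upper slot at about -36°, lower slot at about 17.4°. The 0.93 rad between them fits the given range.
- Spring at (473.9, 162.8), with the tang at about 31°.

Next is the grasp.

```bash
python3 - <<'E'
from h import *
e=[180,0,31]; c=np.array([473.9,162.8])
goto([*c,140],e); move_l([*c,64-grasp_offset],speed=100); wait(.2)
f0=get_obs(); print(f0['t'],f0['tcp_pos'],f0['ee_rot'],f0['wrist_force'])
grip(30,50); o=get_obs(); print(o['grip_width'],o['grip_force'],o['wrist_force'],o['tcp_pos'])
move_l([*c,64-grasp_offset+90],speed=120); wait(.4)
o,im=shot('g'); print(o['t'],o['tcp_pos'],o['ee_rot'],o['wrist_force'],o['grip_width'])
T=np.eye(4);T[:3,:3]=Rt(o['ee_rot']);T[:3,3]=o['tcp_pos']
for p in ([0,0,-(16+grasp_offset)],[19,0,-(14+grasp_offset)],[28,0,-(14+grasp_offset)]): print(p,np.round(proj(Pw(o),(T@np.append(p,1))[:3]),1))
cv2.imwrite('pics/g2.png',cv2.resize(cv2.imread('pics/g.png')[150:400,190:450],None,fx=2.4,fy=2.4,interpolation=cv2.INTER_CUBIC))
E
```

```text
10.4667 [474.553729   162.93389327  46.04483395] [ 1.79970087e+02 -8.43319560e-02  3.10005809e+01] [-0.60744612  0.06629374 -0.35767513]
35.61409047807092 49.72009412012994 [ 0.94115403 -0.02999821  0.73261857] [473.90727889 162.78423192  45.33865314]
12.2833 [473.66179687 162.75044682 134.87021715] [-1.79983755e+02  4.39262024e-02  3.09972336e+01] [-0.20410966 -0.14343373 -0.06892053] 35.51182097716292
[0, 0, -34.7] [322.2 297.3]
[19, 0, -32.7] [322.2 254.1]
[28, 0, -32.7] [322.3 233.7]
```

View pics/g2.png

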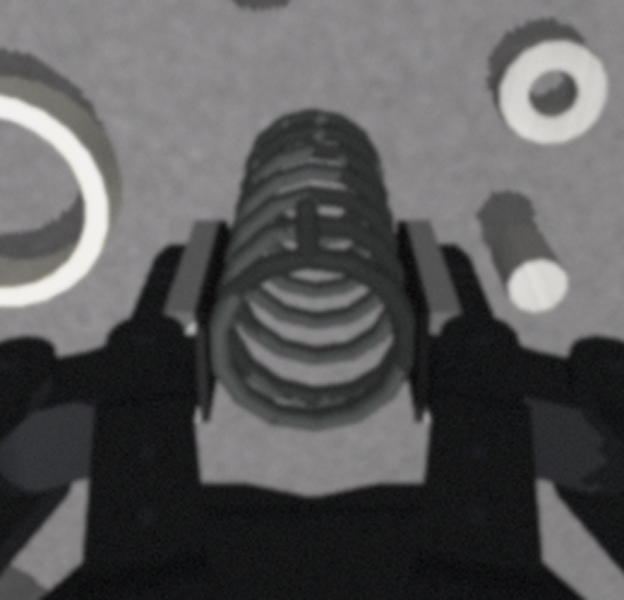

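The spring is held, with the leg at crop (308,200) pointing along tool +x. The ring's outline spans columns 212–412 and rows about 255–425. I'll compare that with the predicted ring to get the in-hand offset, then hover over the rod and check with the fixed cameras.

```bash
cat >> h.py <<'E'
HI,LO=-37.,16.4
E
python3 - <<'E'
from h import *
Km=np.array([[K['fx'],0,K['cx']],[0,K['fy'],K['cy']],[0,0,1]]); E=np.linalg.inv(M)[:3]
a=np.linspace(0,2*np.pi,200); 
pts=[]
for b in a[::10]: pts.append(np.c_[(17+2*np.cos(b))*np.cos(a),(17+2*np.cos(b))*np.sin(a),-(14+grasp_offset)+2*np.sin(b)+0*a])
for dx in (0,1,2):
    p=np.vstack(pts)+[dx,0,0]; q=Km@E@np.c_[p,np.ones(len(p))].T; q=(q[:2]/q[2]).T
    print(dx,'crop cols',(q[:,0].min()-190)*2.4,(q[:,0].max()-190)*2.4,'rows',(q[:,1].min()-150)*2.4,(q[:,1].max()-150)*2.4)
rod=np.array([525.8,-169.4])   # mean of the views
goto([*(rod+[0,0]),168+64-grasp_offset],[180,0,HI]); wait(.4)
o=get_obs(); print(o['t'],o['tcp_pos'],o['ee_rot'],o['wrist_force'],o['grip_width'])
c=[]
for n in ('scene','side'):
    im=get_image(n)[:,:,::-1]; cv2.imwrite(f'pics/h_{n}.png',im)
    u,v=proj(P(n),[*rod,160]).astype(int); print(n,u-30,v-40)
    print([np.round(proj(P(n),[*o['tcp_pos'][:2],z]),1) for z in (248,168,157,140)])
    c.append(cv2.resize(im[v-40:v+35,u-25:u+25],(400,600),interpolation=cv2.INTER_CUBIC)); print('origin',u-25,v-40)
cv2.imwrite('pics/m3.png',np.hstack(c))
E
```

```text
0 crop cols 201.06060343154644 417.9580117790178 rows 245.59402513816187 434.70835156323466
1 crop cols 200.78684397283723 418.2127951513562 rows 240.29899753837492 430.2304522322587
2 crop cols 200.51142683532606 418.46882143921044 rows 234.9772301925971 425.7315427813095
14.0333 [ 525.86605898 -168.82168975  213.1674934 ] [ 1.79999206e+02  1.24865827e-02 -3.69427863e+01] [-0.41460933  0.41042839 -0.57063569] 35.61694532418215
scene 280 140
[array([309.8, 160.3]), array([310.3, 178.6]), array([310.4, 180.9]), array([310.5, 184.6])]
origin 285 140
side 289 130
[array([319.3, 140.8]), array([319. , 168.2]), array([319. , 171.7]), array([318.9, 177.1])]
origin 294 130
```

View pics/m3.png

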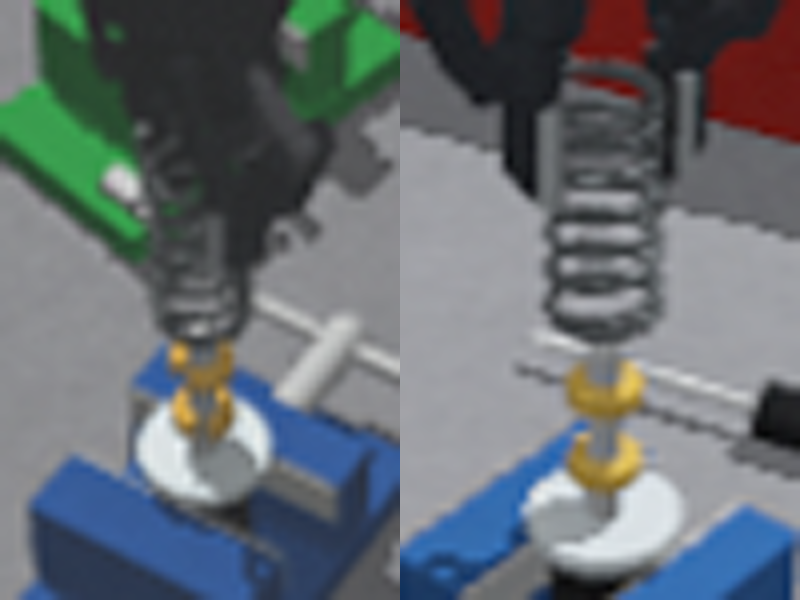

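The in-hand offset is about zero. The spring and rod axes agree to within about 0.5 mm in both fixed cameras: side 604 vs 604, scene 201 vs 203. Next I'll descend with the force guarded.

```bash
cat >> h.py <<'E'
ROD=np.array([525.8,-168.9])
def zt(foot): return 85+foot+64-grasp_offset
def descend(f0,f1,yaw,step=2,speed=25,lim=3.5,xy=ROD,base=0):
    f=f0
    while f>f1:
        f=max(f1,f-step); move_l([*xy,zt(f)],[180,0,yaw],speed=speed); o=get_obs()
        F=o['wrist_force']; print(round(o['t'],2),'f',f,'z',round(o['tcp_pos'][2]-zt(0),1),'xy',np.round(o['tcp_pos'][:2]-xy,1),'F',np.round(F,1),'M',np.round(o['moment'],2))
        if abs(F[2]-base)>lim: return f,False
    return f,True
E
python3 - <<'E'
from h import *
f,ok=descend(83,57,HI,step=6,speed=40)
if ok: f,ok=descend(f,36,HI)
print(f,ok)
E
```

```text
14.43 f 77 z 76.3 xy [-0.4  0.2] F [-0.   1.5 -2.5] M [ 0.02 -0.01 -0.03]
14.73 f 71 z 70.4 xy [-0.3  0.1] F [ 0.2  0.8 -0.6] M [-0.01 -0.01  0.08]
15.03 f 65 z 64.5 xy [-0.3  0.2] F [ 0.2  0.1 -0.8] M [0.06 0.02 0.03]
15.33 f 59 z 58.5 xy [-0.3  0.1] F [-0.5  0.  -0.6] M [-0.02  0.02 -0.01]
15.58 f 57 z 56.9 xy [-0.  0.] F [ 0.3  1.  -0.5] M [-0.   -0.02  0.02]
15.83 f 55 z 54.8 xy [-0.1  0. ] F [-0.3 -1.2 -1.6] M [-0.05 -0.04  0.02]
16.08 f 53 z 52.8 xy [-0.1  0.1] F [-0.5  0.6 -0.9] M [0.04 0.04 0.01]
16.33 f 51 z 50.8 xy [-0.1  0.1] F [ 0.2 -0.8 -1.2] M [ 0.02 -0.02  0.01]
16.58 f 49 z 48.8 xy [-0.1  0.1] F [-0.2 -0.4 -0.2] M [ 0.02 -0.05  0.02]
16.83 f 47 z 46.8 xy [-0.2  0.1] F [ 0.2 -0.3 -0.8] M [ 0.02 -0.05  0.02]
17.08 f 45 z 44.8 xy [-0.2  0.1] F [-0.1 -0.4 -0.4] M [-0.01 -0.    0.01]
17.33 f 43 z 42.8 xy [-0.2  0.1] F [ 0.1  0.7 -1.6] M [-0.01 -0.02  0.04]
17.58 f 41 z 40.8 xy [-0.1  0.1] F [ 0.7  0.2 -1.2] M [ 0.03 -0.02 -0.04]
17.83 f 39 z 38.8 xy [-0.1  0.1] F [ 0.7  0.3 -0.5] M [0.04 0.05 0.04]
18.08 f 37 z 36.8 xy [-0.1  0.1] F [-0.  -0.2 -1.4] M [ 0.01  0.01 -0.04]
18.33 f 36 z 35.9 xy [-0.1  0. ] F [ 0.5  0.3 -1.2] M [0.08 0.02 0.05]
36 True
```

The spring went through the upper collar without snagging. I'll turn it to the lower slot and go on down.

```bash
python3 - <<'E'
from h import *
for y in np.linspace(HI,LO,5)[1:]:
    move_l([*ROD,zt(34)],[180,0,y],speed=40); o=get_obs(); print(round(o['t'],2),np.round(o['ee_rot'],1),np.round(o['wrist_force'],1),np.round(o['moment'],2))
wait(.2)
f,ok=descend(34,6,LO)
if ok: f,ok=descend(f,-1,LO,step=1,speed=15,lim=2.5)
print(f,ok)
E
```

```text
18.72 [180.    0.  -23.8] [-0.9  0.3 -0.4] [-0.01 -0.03 -0.01]
19.1 [180.   -0.  -10.5] [ 0.2  0.3 -1.1] [0.02 0.05 0.03]
19.48 [180.   -0.    2.8] [-1.6  0.2 -0.2] [-0.    0.01 -0.05]
19.87 [-180.    -0.    16.2] [ 0.3 -0.3 -1. ] [ 0.    0.06 -0.02]
20.32 f 32 z 31.7 xy [-0.2  0.1] F [-0.6 -0.9 -1.4] M [-0.04  0.02 -0.01]
20.57 f 30 z 29.7 xy [-0.2  0.1] F [ 0.2 -0.3 -2.2] M [-0.01  0.03 -0.  ]
20.82 f 28 z 27.8 xy [-0.1  0.1] F [ 0.2 -0.3 -0.1] M [-0.01 -0.05 -0.02]
21.07 f 26 z 25.8 xy [-0.1  0. ] F [ 1.  -0.1 -1.1] M [-0.02  0.05 -0.01]
21.32 f 24 z 23.8 xy [-0.  0.] F [-0.   0.4 -1. ] M [ 0.03 -0.02  0.01]
21.57 f 22 z 21.9 xy [-0.  0.] F [ 0.1 -0.2 -1. ] M [-0.04 -0.02 -0.03]
21.82 f 20 z 19.9 xy [-0.  0.] F [ 0.  -0.2 -1.2] M [-0.07 -0.08  0.09]
22.07 f 18 z 17.8 xy [-0.1  0. ] F [ 0.5 -0.4 -1.2] M [-0.03 -0.01 -0.01]
22.32 f 16 z 15.8 xy [-0.1  0. ] F [-0.8  0.5 -1. ] M [ 0.    0.02 -0.01]
22.57 f 14 z 13.7 xy [-0.2  0.1] F [-0.1  0.1 -1. ] M [ 0.02  0.   -0.  ]
22.82 f 12 z 11.8 xy [-0.2  0.1] F [-1.1  0.3 -0.2] M [ 0.01 -0.03  0.01]
23.07 f 10 z 9.8 xy [-0.2  0.1] F [ 0.6  0.5 -0.7] M [ 0.01 -0.03  0.03]
23.32 f 8 z 7.8 xy [-0.1  0.1] F [-1.1 -1.1 -0.9] M [-0.   -0.01  0.02]
23.57 f 6 z 5.8 xy [-0.1  0.1] F [-0.6  0.4 -0.4] M [ 0.01 -0.01 -0.02]
23.82 f 5 z 4.9 xy [-0.1  0. ] F [-0.9 -0.4 -0.8] M [-0.01 -0.04  0.05]
24.07 f 4 z 3.9 xy [-0.1  0. ] F [-0.2  0.8 -0.6] M [ 0.   -0.01 -0.04]
24.32 f 3 z 2.9 xy [-0.1  0. ] F [-0.2  0.7 -0.8] M [0.01 0.02 0.05]
24.57 f 2 z 1.9 xy [-0.1  0.1] F [ 1.7 -0.2 -0.7] M [ 0.03  0.01 -0.  ]
24.82 f 1 z 1.1 xy [ 0.1 -0.1] F [-0.3  0.1 -0.1] M [-0.03  0.01  0.03]
25.07 f 0 z 0.2 xy [ 0.2 -0.1] F [-0.7  0.1 -0.1] M [ 0.02 -0.05  0.01]
25.32 f -1 z -0.8 xy [ 0.2 -0.1] F [0.7 0.4 1. ] M [ 0.06 -0.02  0.04]
-1 True
```

The spring is seated: contact force begins as the foot reaches 0. Release, retract and check.

```bash
python3 - <<'E'
from h import *
move_l([*ROD,zt(-0.3)],speed=15); wait(.4); grip(85); wait(.3)
o=get_obs(); print(o['t'],o['grip_width'],o['wrist_force'])
move_l([*ROD,zt(60)],speed=60); move_l([*(ROD+[-60,0]),zt(140)],speed=150); wait(.5)
o=get_obs(); print(o['t'],o['wrist_force'],o['grip_force'])
c=[]
for n in ('scene','side'):
    im=get_image(n)[:,:,::-1]; u,v=proj(P(n),[*ROD,120]).astype(int)
    c.append(cv2.resize(im[v-38:v+37,u-25:u+25],(400,600),interpolation=cv2.INTER_CUBIC))
cv2.imwrite('pics/m4.png',np.hstack(c))
E
```

```text
26.8083 85.00753774231924 [0.65675481 0.2117399  0.41962875]
29.2833 [ 0.40814355 -0.03901895 -0.85162883] 0.0
```

View pics/m4.png

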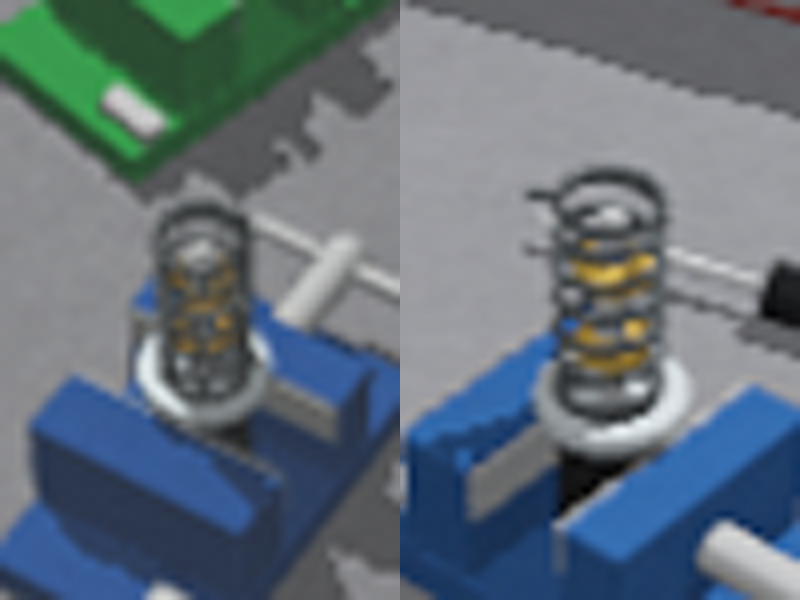

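Both views show the spring standing upright and centred on the perch, its foot at about (610,400) in the side tile. The gripper is clear of it.

```bash
python3 -c "
from station import *
print(sign_off())"
```

```text
the job is handed in; nothing more can be done
None
```

The large spring is home on the blue vise's perch, having passed both collar slots without snagging; I released it and handed the job in about 29 s into the 72 s limit, and no verdict came back.

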